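# Refit the balance spring of a folded desk lamp

## Task

Refit the lamp's balance spring: take the long spring, the one with a hook leg at one end, and first drop its leg into the hole in the lamp arm's dark block. Then, with the leg staying in the hole, stretch the spring along the arm and lower its eye over the far post, down flat onto the arm with the leg deep in the hole, and let go.

Things in the scene. Friction and masses are not known exactly. Their poses are not given: they have to be found in the camera images.
- grip_block (a point): Centre of the upright black block (26 along x, 14 across, 36 high) of the long loose spring (0.12 kg), 40 mm above its underside. x: from leg to eye; z up. Flat steel eye (outer 38, inner 26, 6 thick) centred 30 mm on along x, at the underside, 40 mm lower; foot under the block 24 wide, 6 high. Grip the block across. The shorter spring, with a flat eye at both ends, is not for this lamp.
- leg_tip (a point): Lower tip of the long spring's hook leg: 6 mm wire turned down 40 mm from the coil's end, tip level with the eye's underside. At rest 90 mm behind the block's centre, 120 mm from the eye's centre; the spring stands on eye, foot and leg. The coil (diameter 18, axis at the block centre's height) stretches along x only, up to 50 mm, never bends; pulls 1.7 N plus 0.11 N per mm.
- hole (a point): Centre of the mouth of the round upright hole, 23 mm in diameter and 38 deep, in the top of the dark steel block (50 x 50 mm, top 38 mm above the table) of the lamp arm, which is fixed on the table. x: along the arm from the hole to the post; z up.
- post (a point): Centre of the top of the steel post (diameter 10, 12 mm high) on the flat aluminium arm (60 wide, top 10 mm above the table); 156 mm from the hole along x, 16 mm below its mouth. x, z as for the hole. With the eye flat on the arm the leg is 28 mm deep in the hole; with the eye just over the post's top, 16 mm. The lamp head, 24 mm high, begins 90 mm beyond.

How it is judged:
By the outcome, as a careful person would: the job done as asked, in the order asked, and still so for the second after the job is handed in, with the robot touching nothing.
It also fails if it takes over 38 s, if anything falls off the work surface, if the arm or the gripper's body presses on something with over 40 N, if the wrist force passes 120 N, or if a joint passes its speed limit or range.

## Robot

A 7-joint arm with a two-finger parallel gripper is mounted at the origin on the work surface. World frame = base frame: x ahead of the robot, y to its left, z up, the work surface at z = 0. Lengths are in m, angles in rad, forces in N, time in s.
With the tool pointing down it reaches from about 0.4 to 0.875 m from the base axis. Payload 19.3 kg.
Tool frame: the origin (TCP) lies midway between the tips of the shut fingers; the grasp point (between the pads) lies 19 mm behind it; z points along the fingers, y is the line along which they close (so a half turn about z gives the same grasp; the last joint's range is limited). The gripper opens to 85 mm and grips with 20 to 120 N. Pads are 22 mm wide; open, the fingers measure 114 mm over their backs; the gripper's body (76 mm by 85 mm) begins 54 mm behind the grasp point. The pads swing forward as they close: fully open they stand 13 mm farther back than shut.
Start: joints at [1.207, 0.521, -0.036, 1.599, 0.021, 1.021, -0.113], TCP at [0.181, -0.598, 0.231] pointing down, gripper open.
Joint ranges: [-2.91, 2.91], [-0.3, 2.13], [-1.5, 1.42], [0.17, 2.43], [-1.26, 4.41], [0.16, 1.93], [-2.52, 2.52]. Speed limits (rad/s): [1.89, 1.89, 2.39, 2.39, 3.01, 3.01, 3.01].

## Interface

Orientations are given as [roll, pitch, yaw] about the fixed x, y, z axes, in that order (R = Rz(yaw) Ry(pitch) Rx(roll)).
In Python, from workcell import telemetry, grab_frame, calibration, bot, outline_of, landmark_of gives the robot as it stands. The module is installed in compiled form; this text tells all that it offers.
- The arm moves only by the shell command python3 -m inch 'ROWS' [FORCE]. ROWS is JSON, a list of rows, each a list of 7 numbers: the shift along the tool's x, y, z in m, then the turn, a rotation vector about the tool's x, y, z in rad, then the closure, from 0 (fully open) to 1 (shut). A call has 1 to 5 rows; each row shifts and turns the commanded pose from where the row before left it, along the tool's axes as they then stand; what a row does not reach is not made up. A row lasts 1/10 s, in which the tool goes at most 50 mm and 8.59 degrees, less where a joint would pass 70% of its speed; a pose out of reach is approached as far as the arm can. A call is refused whole if a number of a shift passes 0.05 or a number of a turn 0.15, either way. A call with a gripper value outside its range is refused whole. The fingers move at their own pace and stop on an object; FORCE is the grip in N (left out, the last holds). Time passes only in rows, so rows that do not move let the fingers close. It gives the time, the measured TCP pose, the force, the opening and the grip force at its end, in the units of the state.
- telemetry.observe(): the state, without advancing time (a new reading comes with each control period).
- grab_frame(name): name is "side" or "top" or "wrist"; returns the picture (420x560x3 uint8, red, green, blue); there is no depth.
- calibration(name): a dict with "fovy" (degrees; the focal length in pixels is half the picture's height over the tangent of half this angle, whatever the lens; pixels are square), "cx", "cy" (the principal point, pixels), "dist" ([k1, k2, p1, p2, k3] as OpenCV has them; the pictures are not rectified), "pose" (4x4, takes a point from camera to world coordinates). Camera axes: x right, y down, z forward; pixel columns grow to the right and rows downward; lengths in m; the calibration is good to about 2 mm. A picture is of the moment at which its call begins: read the wrist's pose just before it. calibration takes no time and is no camera call; for the wrist camera it gives the pose at the moment of the call.
- bot.job_done(): hands the job in; it is judged then, once.
Trained networks look in the newest picture that a camera, given by its name, has taken for a name from the list of things; names that differ only in an ending like _2 or _b are one class to them, and where a whole thing is asked for, a point or a joint stands for the part that bears it (a point fixed in the world has none). Each returns a list of dicts, best first, with "score" (0 to 1); they miss things now and then, are a little off and sometimes report something else, mostly with a low value. They report only what shows in the picture. A call takes as long as a camera call.
- outline_of(label, camera): "region" (420x560 bool, what is visible of it) and "rect" ([left, top, right, bottom] in pixels, round what is visible of it).
- landmark_of(label, camera): "xy" ([column, row] in pixels: a listed point, or the origin of a listed thing).
The state is a dict: "clock": time; "qpos": joint angles; "qd": joint speeds; "joint_efforts": joint torques, N m; "position": TCP position; "tool_rot": TCP orientation; "force": force on the tool from outside, world axes, zero at the start; "moment": the same for the moment, N m; "grip_width": finger opening in m; "finger_force": force on a finger pad.
Only numpy, scipy, OpenCV 4.12 (cv2) and the standard library are available. Lean on these libraries where they do the work, as an engineer would, in place of code of your own. Each camera call takes 0.05 s, during which the arm holds its last target. There are 200 camera calls.

## Working session

There is one attempt and no reset: what is moved stays moved. The work goes in short steps, Python scripts to look and compute and a shell command to move; the robot and the scene stay as the last step left them, time stands still between calls to the robot, and variables do not carry over. Pictures are saved under pics/ and viewed, at most 11 in all, crops included, and the job is handed in when it is done.

```bash
mkdir -p pics; cat > h.py <<'E'
import numpy as np, cv2
from workcell import telemetry, grab_frame, calibration, bot, outline_of, landmark_of
def K(c):
    f=210/np.tan(np.radians(c['fovy'])/2); return np.array([[f,0,c['cx']],[0,f,c['cy']],[0,0,1]])
def ray(cam,xy,c=None):
    c=c or calibration(cam)
    u=cv2.undistortPoints(np.array([[xy]],float),K(c),np.array(c['dist'],float))[0,0]
    P=np.array(c['pose']); return P[:3,3],P[:3,:3]@np.array([u[0],u[1],1])
def atz(cam,xy,z,c=None):
    o,d=ray(cam,xy,c); return o+d*(z-o[2])/d[2]
def proj(cam,p,c=None):
    c=c or calibration(cam); P=np.linalg.inv(np.array(c['pose'])); 
    q,_=cv2.projectPoints(np.atleast_2d(np.array(p,float)),cv2.Rodrigues(P[:3,:3])[0],P[:3,3],K(c),np.array(c['dist'],float)); return q[:,0]
def tri(obs):
    A=0;b=0
    for o,d in obs:
        d=d/np.linalg.norm(d);M=np.eye(3)-np.outer(d,d);A=A+M;b=b+M@o
    return np.linalg.solve(A,b)
def save(n,im): cv2.imwrite('pics/'+n,im[:,:,::-1])
E
python3 - <<'E'
from h import *
s=telemetry.observe(); print(s['clock'],s['position'],s['tool_rot'],s['grip_width'])
Z=dict(grip_block=.04,leg_tip=0,hole=.038,post=.022)
for cam in ['top','side','wrist']:
    im=grab_frame(cam); c=calibration(cam); save(cam+'0.png',im)
    for l,z in Z.items():
        for r in landmark_of(l,cam)[:3]: print(cam,l,round(r['score'],2),np.round(r['xy'],1),np.round(atz(cam,r['xy'],z,c),4))
E
```

```text
0.0 [ 0.18085399 -0.59790663  0.23071433] [-3.14042113e+00  8.31024773e-05  2.93783141e-01] 0.08526635852754426
top grip_block 0.64 [391.8 257.7] [ 0.4638 -0.1983  0.04  ]
top leg_tip 0.43 [351.8 264.2] [ 0.4492 -0.1257  0.    ]
top post 0.81 [353.6 170.1] [ 0.6369 -0.1262  0.022 ]
side grip_block 0.81 [325.8 296.9] [ 0.4649 -0.2033  0.04  ]
side leg_tip 0.65 [273.7 298.5] [ 0.4402 -0.1282  0.    ]
side hole 0.76 [306.8 182.4] [0.6682 0.0356 0.038 ]
side post 0.63 [360.  230.7] [ 0.6367 -0.1215  0.022 ]
side post 0.32 [307.  181.3] [0.6928 0.0591 0.022 ]
```

View pics/top0.png

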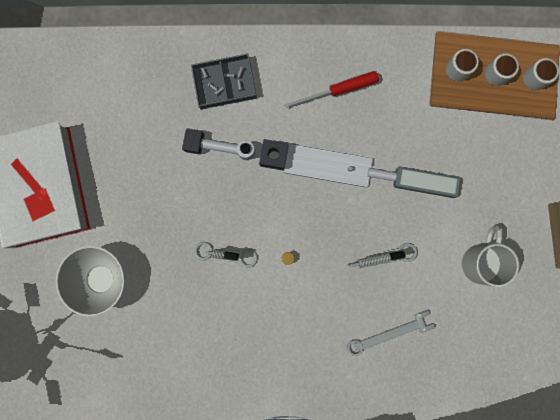

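View pics/side0.png

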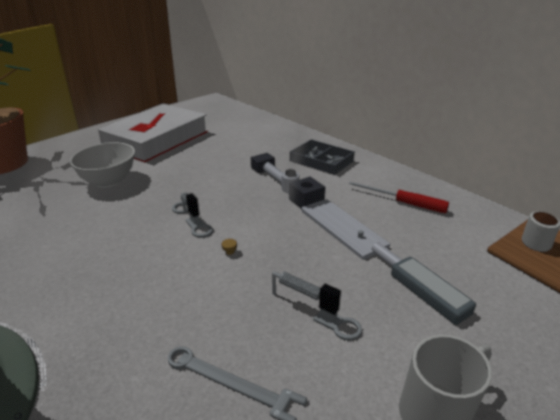

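The top view shows the long spring at (350,265)–(410,251), with its eye on the right, the hole at (273,154) and the post at (351,169). The shorter spring with two eyes is at (228,255). The side view agrees: the leg is at (274,290) and the block at (329,298). I'll move above the spring with the fingers closing across it.

```bash
R='[0,0,0,0,0,-0.1415,0]'
python3 -m inch '[[0,0,0,0,0,-0.1415,0],[0,0,0,0,0,-0.1415,0],[0,0,0,0,0,-0.1415,0],[0,0,0,0,0,-0.1415,0],[0,0,0,0,0,-0.1415,0]]' | tail -c 300
python3 -m inch '[[0,0,0,0,0,-0.1415,0],[0,0,0,0,0,-0.1415,0],[0,0,0,0,0,-0.1415,0],[0,0,0,0,0,-0.1415,0],[0,0,0,0,0,-0.1415,0]]' | tail -c 300
python3 -m inch '[[0.0203,0.0255,0.002,0,0,-0.1415,0],[0.0203,0.0255,0.002,0,0,0,0],[0.0203,0.0255,0.002,0,0,0,0],[0.0203,0.0255,0.002,0,0,0,0],[0.0203,0.0255,0.002,0,0,0,0]]' | tail -c 300
python3 -m inch '[[0.0203,0.0255,0.002,0,0,0,0],[0.0203,0.0255,0.002,0,0,0,0],[0.0203,0.0255,0.002,0,0,0,0],[0.0203,0.0255,0.002,0,0,0,0],[0.0203,0.0255,0.002,0,0,0,0]]' | tail -c 300
python3 -m inch '[[0.0203,0.0255,0.002,0,0,0,0],[0.0203,0.0255,0.002,0,0,0,0],[0.0203,0.0255,0.002,0,0,0,0],[0.0203,0.0255,0.002,0,0,0,0],[0,0,0,0,0,0,0]]' | tail -c 300
cat > look.py <<'E'
from h import *
import sys
n=sys.argv[1]; dz=float(sys.argv[2]) if len(sys.argv)>2 else 0
s=telemetry.observe(); print(round(s['clock'],2),np.round(s['position'],4),np.round(s['tool_rot'],3),np.round(s['qpos'],2),np.round(s['force'],1),round(s['grip_width'],4))
Z=dict(grip_block=.04+dz,leg_tip=dz,hole=.038,post=.022)
c=calibration('wrist'); im=grab_frame('wrist'); save(n,im)
for l,z in Z.items():
    for r in landmark_of(l,'wrist')[:2]: print(l,round(r['score'],2),np.round(r['xy'],1),np.round(atz('wrist',r['xy'],z,c),4))
E
python3 look.py w1.png
```

```text
clock: 1.25
position: [0.181, -0.5983, 0.2313]
tool_rot: [3.142, 0.0, 1.007]
force: [-0.4, -0.2, 0.2]
grip_width: 0.0851
finger_force: 0.0
clock: 1.75
position: [0.1809, -0.5982, 0.2313]
tool_rot: [-3.142, 0.0, 1.715]
force: [-0.5, -0.1, 0.2]
grip_width: 0.0855
finger_force: 0.0
clock: 2.25
position: [0.2796, -0.4674, 0.2213]
tool_rot: [3.142, 0.0, 1.85]
force: [-0.4, 0.0, 0.1]
grip_width: 0.0855
finger_force: 0.0
clock: 2.75
position: [0.3743, -0.3347, 0.2114]
tool_rot: [3.141, 0.0, 1.85]
force: [0.3, -0.2, 0.1]
grip_width: 0.0852
finger_force: 0.0
clock: 3.25
position: [0.4515, -0.2258, 0.2034]
tool_rot: [3.14, -0.001, 1.855]
force: [0.5, -0.6, -0.7]
grip_width: 0.0853
finger_force: 0.0
3.25 [ 0.4515 -0.2258  0.2034] [ 3.140e+00 -1.000e-03  1.855e+00] [ 0.76  0.41 -0.54  1.92  0.26  0.88  0.38] [ 0.5 -0.6 -0.7] 0.0853
grip_block 0.89 [301.8 175.6] [ 0.4673 -0.2077  0.04  ]
leg_tip 0.78 [310.4  65.6] [ 0.4498 -0.1189  0.    ]
post 0.76 [520.5 127.4] [ 0.6398 -0.1168  0.022 ]
```

View pics/w1.png

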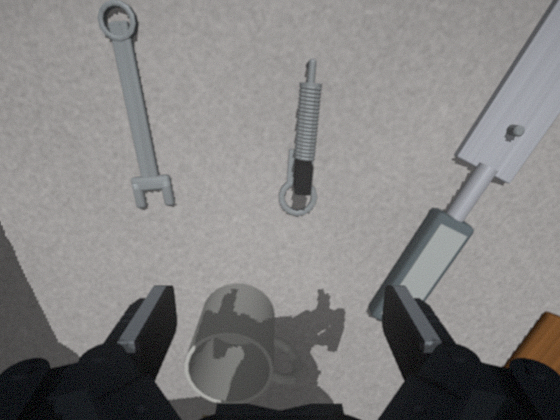

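The wrist view shows the spring standing upright, with the leg at (311,65), the block at (303,176) and the eye at (298,197). The post is at (516,130). The mug stays clear of the descent. I'll check the yaw against the eye and the coil.

```bash
python3 - <<'E'
from h import *
c=calibration('wrist')
eye=atz('wrist',[298,197],.003,c); print(eye, atz('wrist',[310.5,85],.04,c),atz('wrist',[312,63],.04,c))
b=np.array([.467,-.2075])
for a in (-74,-76.5,-79):
    u=np.array([np.cos(np.radians(a)),np.sin(np.radians(a))])
    pts=[[*(b+u*.03),.003],[*b,.058],[*(b-u*.09),0],[*(b-u*.09),.04]]
    print(a,proj('wrist',pts,c).round(0).tolist())
print(proj('top',[[.467,-.2075,.04]]),proj('side',[[.467,-.2075,.04]]))
E
```

```text
[ 0.47161535 -0.24171025  0.003     ] [ 0.44933287 -0.14053154  0.04      ] [ 0.44557597 -0.12479812  0.04      ]
-74 [[303.0, 193.0], [308.0, 176.0], [306.0, 60.0], [309.0, 57.0]]
-76.5 [[302.0, 193.0], [308.0, 176.0], [310.0, 61.0], [314.0, 57.0]]
-79 [[300.0, 193.0], [308.0, 176.0], [315.0, 61.0], [319.0, 57.0]]
[[396.53710725 256.08027665]] [[329.24799771 297.78243827]]
```

```bash
python3 -m inch '[[0,0,0,0,0,0.0615,0],[0.0057,0.0085,0.01,0,0,0,0],[0.0057,0.0084,0.03,0,0,0,0],[0,0,0.04,0,0,0,0],[0,0,0.03,0,0,0,0]]' 
python3 -m inch '[[0,0,0,0,0,0,0]]' 
python3 look.py w2.png; python3 -c "
from h import *
im=cv2.imread('pics/w2.png');print(proj('wrist',[[.4655,-.211,.058],[.472,-.240,.003],[.446,-.1235,.04]]).round())"
```

```text
clock: 4.0
position: [0.4625, -0.2153, 0.0916]
tool_rot: [-3.141, -0.0, 1.788]
force: [0.3, -0.4, 0.2]
grip_width: 0.0852
finger_force: 0.0
clock: 4.1
position: [0.4611, -0.2147, 0.0905]
tool_rot: [-3.137, -0.003, 1.788]
force: [-0.1, 0.8, 0.6]
grip_width: 0.085
finger_force: 0.0
4.1 [ 0.4611 -0.2147  0.0905] [-3.137e+00 -3.000e-03  1.788e+00] [ 0.65  0.58 -0.44  2.    0.4   0.65  0.17] [-0.1  0.8  0.6] 0.085
grip_block 0.94 [291.8 230.8] [ 0.4671 -0.2066  0.04  ]
leg_tip 0.79 [294.3  64.4] [ 0.449  -0.1176  0.    ]
[[283. 244.]
 [282. 251.]
 [282.  67.]]
```

View pics/w2.png

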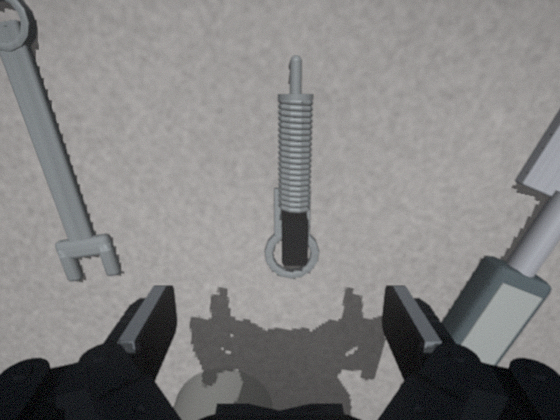

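The spring lines up vertically in the image, with the coil at column 295 and the block at (294,238). The finger midline is about 7 mm to the left of it. I'll correct for that, descend and grip.

```bash
python3 -m inch '[[0.005,0.0068,0.01,0,0,0,0],[0,0,0.02,0,0,0,0],[0,0,0.02,0,0,0,0],[0,0,0.015,0,0,0,0],[0,0,0.004,0,0,0,0]]' 
python3 -m inch '[[0,0,0,0,0,0,0.5],[0,0,0,0,0,0,1],[0,0,0,0,0,0,1],[0,0,0,0,0,0,1],[0,0,0,0,0,0,1]]' 60
python3 -m inch '[[0,0,0,0,0,0,1],[0,0,0,0,0,0,1],[0,0,0,0,0,0,1]]' 60
python3 look.py w3.png; python3 - <<'E'
from h import *
grab_frame('top')
for l,z in dict(hole=.038,post=.022).items():
    for r in landmark_of(l,'top')[:2]: print(l,r['score'],r['xy'],atz('top',r['xy'],z))
print(atz('top',[273,154],.038),atz('top',[351,169],.022))
E
```

```text
clock: 4.85
position: [0.4688, -0.2077, 0.0231]
tool_rot: [-3.141, -0.001, 1.789]
force: [-0.5, -0.3, 0.5]
grip_width: 0.0854
finger_force: 0.0
clock: 5.35
position: [0.469, -0.2085, 0.0247]
tool_rot: [3.141, 0.0, 1.789]
force: [-2.6, -0.0, 19.7]
grip_width: 0.0132
finger_force: 60.6
clock: 5.65
position: [0.4691, -0.2086, 0.0247]
tool_rot: [3.141, 0.0, 1.789]
force: [-1.1, 0.1, 6.8]
grip_width: 0.0133
finger_force: 58.3
5.65 [ 0.4691 -0.2086  0.0247] [3.141 0.    1.789] [ 0.57  0.69 -0.36  2.01  0.48  0.52  0.08] [-1.1  0.1  6.8] 0.0133
grip_block 0.73 [278.9 302.5] [ 0.4692 -0.2072  0.04  ]
hole 0.58 [272.9, 151.6] [0.66987252 0.03485399 0.038     ]
post 0.57 [352.9, 169.4] [ 0.63827116 -0.12483118  0.022     ]
[0.66507192 0.03459224 0.038     ] [ 0.63904061 -0.12104068  0.022     ]
```

View pics/w3.png

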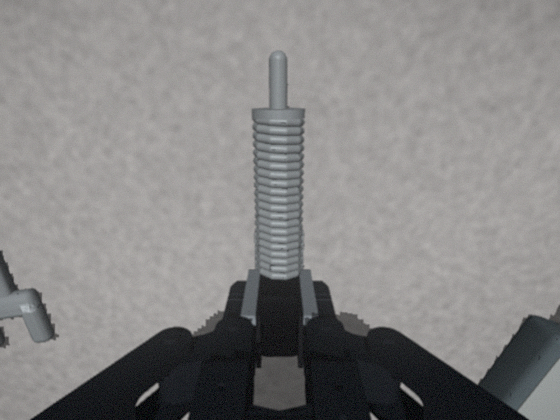

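The block is gripped and the spring is straight in the fingers, with the coil at column 279 and the leg at (279,55). I'll lift it, turn to the arm's direction and stop about 40 mm short of the hole for a look.

```bash
python3 - <<'E'
from h import *
print('legtop',atz('wrist',[279,56],.041))
E
python3 -m inch '[[0,0,-0.01,0,0,0,1],[0,0,-0.02,0,0,0,1],[0,0,-0.025,0,0,0,1],[0,0,-0.025,0,0,0,1],[0,0,0,0,0,0.1,1]]' 
python3 -m inch '[[0,0,0,0,0,0.1,1],[0,0,0,0,0,0.1,1],[0,0,0,0,0,0.107,1],[0.0147,0.0149,0,0,0,0,1],[0.0147,0.0149,0,0,0,0,1]]' | tail -5
python3 -m inch '[[0.0147,0.0149,0,0,0,0,1],[0.0147,0.0149,0,0,0,0,1],[0.0147,0.0149,0,0,0,0,1],[0.0147,0.0149,0,0,0,0,1],[0.0147,0.0149,0,0,0,0,1]]' | tail -5
python3 -m inch '[[0.0147,0.0149,0,0,0,0,1],[0.0147,0.0149,0,0,0,0,1],[0.0147,0.0149,0,0,0,0,1],[0,0,0,0,0,0,1],[0,0,0,0,0,0,1]]'
python3 look.py w4.png .08
```

```text
legtop [ 0.44937952 -0.11746872  0.041     ]
clock: 6.55
position: [0.4701, -0.2089, 0.1076]
tool_rot: [3.138, 0.002, 1.688]
force: [0.8, -0.3, -1.3]
grip_width: 0.0134
finger_force: 58.6
position: [0.504, -0.185, 0.1051]
tool_rot: [3.141, 0.0, 1.381]
force: [-0.3, 0.9, -0.4]
grip_width: 0.0133
finger_force: 58.4
position: [0.5912, -0.1263, 0.105]
tool_rot: [3.142, -0.0, 1.382]
force: [0.4, -0.8, -0.2]
grip_width: 0.0134
finger_force: 58.4
clock: 8.05
position: [0.6426, -0.0918, 0.1046]
tool_rot: [-3.141, -0.0, 1.382]
force: [-0.8, -0.7, -2.0]
grip_width: 0.0133
finger_force: 58.6
8.05 [ 0.6426 -0.0918  0.1046] [-3.141 -0.     1.382] [ 0.27  0.72 -0.33  1.62  0.29  0.85 -0.37] [-0.8 -0.7 -2. ] 0.0133
grip_block 0.8 [277.7 298.5] [ 0.6433 -0.0884  0.12  ]
```

View pics/w4.png

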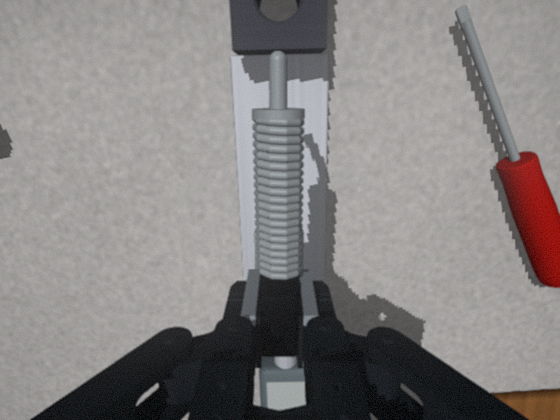

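The wrist view shows the hole mouth at the top edge, around (278,0), with its near rim at row 21. The dark block spans columns 230–327 and the arm's left edge runs from (233,57) to (245,270). The leg is at (279,55). I'll compute the offset from these.

```bash
python3 - <<'E'
from h import *
c=calibration('wrist');s=telemetry.observe();p=s['position'];y=s['tool_rot'][2]
tx=np.array([np.cos(y),np.sin(y)]);ty=np.array([np.sin(y),-np.cos(y)])
print(p,y)
def T(xy,z):
    q=atz('wrist',xy,z,c); d=q[:2]-p[:2]; return np.round(q[:2],4),np.round([d@tx,d@ty],4)
for n,xy,z in [('hole c',(278,0),.038),('hole L',(257,4),.038),('hole R',(300,4),.038),('hole near rim',(279,21),.038),('blk edge L',(231,37),.038),('blk edge R',(328,37),.038),('arm L1',(233,57),.01),('arm L2',(244,265),.01),('armR1',(327.5,80),.01),('legtop',(278,54),.1225)]: print(n,*T(xy,z))
# leg top height = TCP z + .0153+.003
E
python3 -c "
import cv2;im=cv2.imread('pics/w4.png')[0:70,200:360];cv2.imwrite('pics/w4c.png',cv2.resize(im,None,fx=4.5,fy=4.5))"
```

```text
[ 0.64244743 -0.09261632  0.10452086] 1.381036787109384
hole c [0.6662 0.0312] [0.126 0.   ]
hole L [0.6554 0.0314] [ 0.1243 -0.0107]
hole R [0.6769 0.0273] [0.1243 0.0112]
hole near rim [0.6649 0.0217] [0.1165 0.0005]
blk edge L [0.6389 0.0191] [ 0.1091 -0.0245]
blk edge R [0.6887 0.0096] [0.1091 0.0261]
arm L1 [0.6349 0.0123] [ 0.1016 -0.0272]
arm L2 [ 0.611  -0.1247] [-0.0375 -0.0249]
armR1 [ 0.6889 -0.0112] [0.0887 0.0303]
legtop [ 6.604e-01 -5.000e-04] [0.0938 0.0003]
```

View pics/w4c.png

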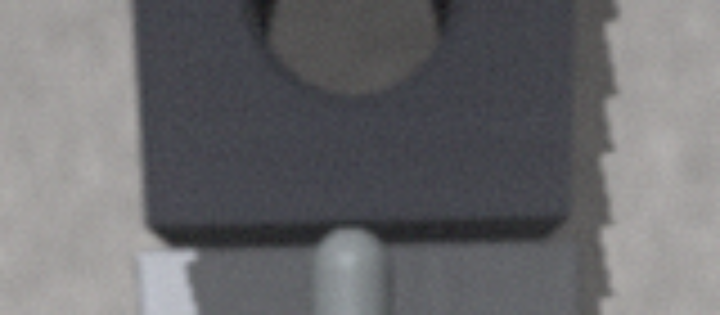

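The crop shows the block's near top edge at row 49 (columns 233–326), the hole rim at row 21 and the leg at column 278. The hole is about 37 mm ahead of the leg, and the yaw is off by about 0.015 rad. I'll centre over the hole first, then drop the leg in.

```bash
python3 -m inch '[[0,0,0,0,0,-0.015,1],[0.013,0.002,0,0,0,0,1],[0.014,0,0,0,0,0,1],[0.01,0,0,0,0,0,1],[0,0,0,0,0,0,1]]'
python3 -m inch '[[0,0,0.01,0,0,0,1],[0,0,0.01,0,0,0,1],[0,0,0.008,0,0,0,1],[0,0,0,0,0,0,1],[0,0,0,0,0,0,1]]'
python3 look.py w5.png .05
python3 - <<'E'
from h import *
s=grab_frame('side');save('s5.png',s); t=grab_frame('top');save('t5.png',t)
for cam in ('side','top'):
  for l in ('leg_tip','hole','post','grip_block'): print(cam,l,[(round(r['score'],2),np.round(r['xy'],1)) for r in landmark_of(l,cam)[:2]])
w=cv2.imread('pics/w5.png')[0:210,180:380]; a=s[140:245,250:390,::-1]; b=t[120:220,240:380,::-1]
f=lambda i:cv2.resize(i,(390,290))
cv2.imwrite('pics/c5.png',np.vstack([np.hstack([f(w),f(a)]),np.hstack([f(b),f(b)*0])]))
E
```

```text
clock: 8.8
position: [0.6515, -0.0529, 0.1043]
tool_rot: [-3.142, -0.001, 1.4]
force: [0.1, -0.6, -0.6]
grip_width: 0.0136
finger_force: 58.6
clock: 9.3
position: [0.6511, -0.056, 0.076]
tool_rot: [-3.141, -0.0, 1.396]
force: [0.1, -0.8, -0.4]
grip_width: 0.0129
finger_force: 58.6
9.3 [ 0.6511 -0.056   0.076 ] [-3.141 -0.     1.396] [ 0.2   0.77 -0.32  1.62  0.31  0.81 -0.43] [ 0.1 -0.8 -0.4] 0.0129
grip_block 0.74 [277.7 302.8] [ 0.6513 -0.0556  0.09  ]
side leg_tip [(0.58, array([309.7, 182.3]))]
side hole [(0.98, array([306. , 182.8]))]
side post []
side grip_block [(0.76, array([336.7, 176.1]))]
top leg_tip [(0.5, array([276.7, 149.8]))]
top hole [(0.9, array([275.3, 151.8]))]
top post []
top grip_block []
```

View pics/c5.png

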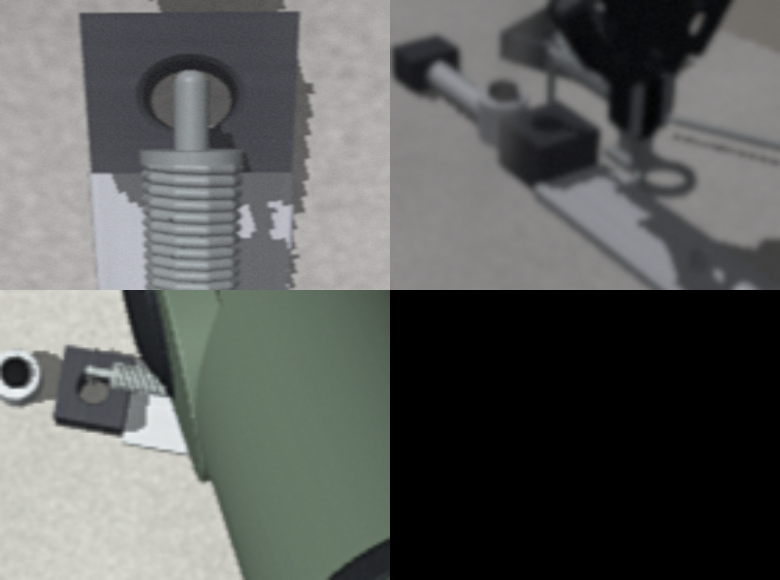

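The wrist crop shows the mouth's centre at about (278,66) with the leg's end at (278,51), and they are laterally centred. In the side crop the leg stands above the block. I'll compute the along-axis offset.

```bash
python3 - <<'E'
from h import *
c=calibration('wrist');s=telemetry.observe();p=s['position'];y=s['tool_rot'][2]
tx=np.array([np.cos(y),np.sin(y)]);ty=np.array([np.sin(y),-np.cos(y)]);print(p)
def T(xy,z):
    q=atz('wrist',xy,z,c); d=q[:2]-p[:2]; return np.round(q[:2],4),np.round([d@tx,d@ty],4)
for n,xy,z in [('hole far',(278,38),.038),('hole near',(278,94),.038),('L',(250,67),.038),('R',(305.6,67),.038),('legend',(278,51),p[2]+.0153+.002),('blkfar',(278,9.5),.038),('blknear',(278,125),.038)]: print(n,*T(xy,z))
for l,z in (('leg_tip',.0513),('hole',.038)):
  r={'leg_tip':[(309.7,182.3),(276.7,149.8)],'hole':[(306,182.8),(275.3,151.8)]}[l]
  q=tri([ray('side',r[0]),ray('top',r[1])]); print(l,q)
E
```

```text
[ 0.65120497 -0.05586469  0.07629804]
hole far [0.6695 0.0477] [1.052e-01 1.000e-04]
hole near [0.6653 0.0241] [0.0812 0.0001]
L [0.6546 0.038 ] [ 0.093  -0.0129]
R [0.68   0.0335] [0.093  0.0129]
legend [0.6679 0.0374] [0.0947 0.0003]
blkfar [0.6715 0.0589] [1.166e-01 1.000e-04]
blknear [0.6629 0.0099] [0.0668 0.0001]
leg_tip [0.67163761 0.02864745 0.03999595]
hole [0.66685493 0.03212286 0.03941267]
```

The leg is within 1 mm of the hole's centre. I'll descend until the tip is about 12 mm into the hole, keeping the eye above the height of the post top.

```bash
python3 -m inch '[[0,0,0.007,0,0,0,1],[0,0,0.007,0,0,0,1],[0,0,0.006,0,0,0,1],[0,0,0.005,0,0,0,1],[0,0,0,0,0,0,1]]'
python3 -m inch '[[0,0,0,0,0,0,1]]'
```

```text
clock: 10.55
position: [0.6507, -0.0558, 0.0503]
tool_rot: [-3.14, 0.0, 1.397]
force: [0.2, -0.3, -1.7]
grip_width: 0.0133
finger_force: 58.6
clock: 10.65
position: [0.6512, -0.0558, 0.0512]
tool_rot: [-3.141, -0.0, 1.397]
force: [0.2, 0.0, -1.4]
grip_width: 0.0134
finger_force: 58.6
```

```bash
python3 -m inch '[[-0.005,0,0,0,0,0,1],[-0.006,0,0,0,0,0,1],[-0.006,0,0,0,0,0,1],[-0.006,0,0,0,0,0,1],[-0.006,0,0,0,0,0,1]]'
python3 -m inch '[[-0.006,0,0,0,0,0,1],[0,0,0,0,0,0,1],[0,0,0,0,0,0,1]]'
python3 look.py w6.png .0265
python3 - <<'E'
from h import *
s=grab_frame('side');save('s6.png',s)
w=cv2.imread('pics/w6.png'); a=s[140:275,250:430,::-1]
cv2.imwrite('pics/c6.png',np.hstack([cv2.resize(w[0:,150:410],(340,549)),cv2.resize(a,(450,338),interpolation=cv2.INTER_CUBIC) if 0 else cv2.copyMakeBorder(cv2.resize(a,(450,338)),0,211,0,0,0)]))
E
```

```text
clock: 11.15
position: [0.6462, -0.0848, 0.0514]
tool_rot: [3.141, -0.0, 1.397]
force: [0.3, 4.0, -1.1]
grip_width: 0.0131
finger_force: 58.6
clock: 11.45
position: [0.6453, -0.0901, 0.0514]
tool_rot: [3.141, -0.0, 1.397]
force: [1.4, 4.2, -1.2]
grip_width: 0.0133
finger_force: 58.6
11.45 [ 0.6453 -0.0901  0.0514] [ 3.141 -0.     1.397] [ 0.25  0.8  -0.32  1.63  0.33  0.77 -0.39] [ 1.4  4.2 -1.2] 0.0133
grip_block 0.87 [275.3 301.1] [ 0.6448 -0.088   0.0665]
```

View pics/c6.png

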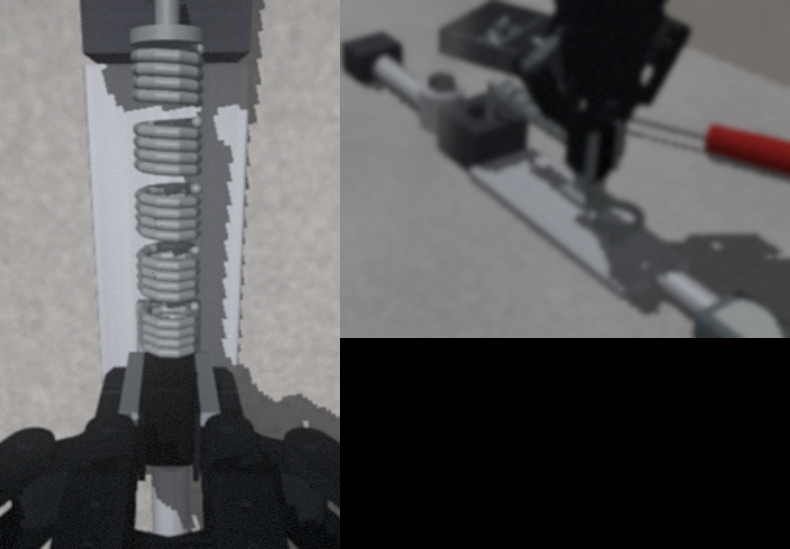

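The coil is stretched with its leg still in the hole, and the 4.3 N pull matches the expected stretch. The eye is over the post. I'll lower it gently.

```bash
python3 -m inch '[[0,0,0.003,0,0,0,1],[0,0,0.003,0,0,0,1],[0,0,0.002,0,0,0,1],[0,0,0,0,0,0,1]]'
python3 -m inch '[[0,0,0.002,0,0,0,1],[0,0,0.002,0,0,0,1],[0,0,0.002,0,0,0,1],[0,0,0,0,0,0,1]]'
```

```text
clock: 12.15
position: [0.6449, -0.0903, 0.0428]
tool_rot: [-3.141, 0.0, 1.397]
force: [-0.2, 4.5, -0.3]
grip_width: 0.0132
finger_force: 58.8
clock: 12.55
position: [0.645, -0.0904, 0.037]
tool_rot: [-3.141, 0.0, 1.397]
force: [0.9, 5.4, 0.4]
grip_width: 0.013
finger_force: 58.9
```

```bash
python3 -m inch '[[0,0,0.0015,0,0,0,1],[0,0,0.001,0,0,0,1],[0,0,0.0005,0,0,0,1],[0,0,0,0,0,0,1]]'
python3 - <<'E'
from h import *
s=grab_frame('side');save('s7.png',s)
cv2.imwrite('pics/c7.png',cv2.resize(s[150:270,280:440,::-1],(800,600)))
E
```

```text
clock: 12.95
position: [0.6452, -0.0903, 0.0348]
tool_rot: [3.141, 0.0, 1.397]
force: [-2.1, 5.4, 9.8]
grip_width: 0.0135
finger_force: 60.2
```

View pics/c7.png

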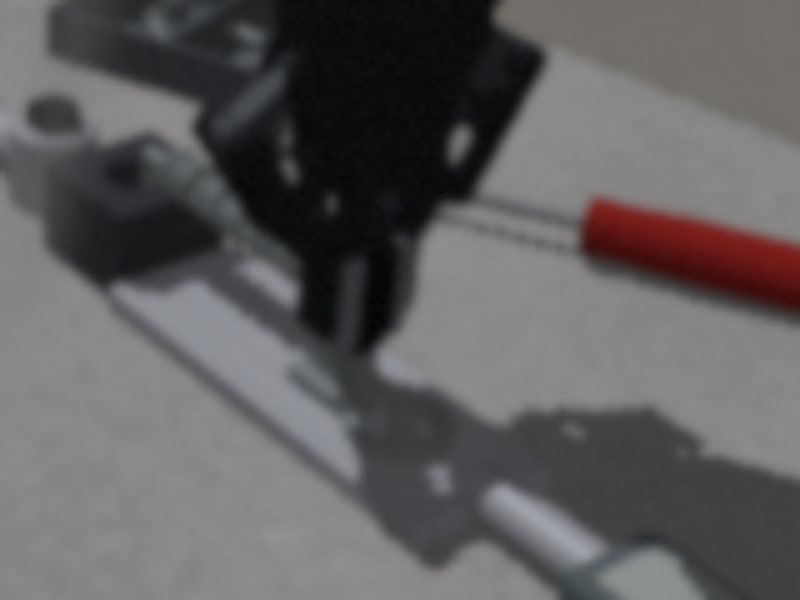

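The eye is flat on the arm at about 10 mm, below the post top, with 10 N of contact. The coil end sits at the dark block. I'll ease back toward the post, release and retreat.

```bash
python3 -m inch '[[0.003,0,-0.0008,0,0,0,1],[0.003,0,0,0,0,0,1],[0,0,0,0,0,0,1]]'
python3 -m inch '[[0,0,0,0,0,0,0.8],[0,0,0,0,0,0,0.6],[0,0,0,0,0,0,0.3],[0,0,0,0,0,0,0.3],[0,0,0,0,0,0,0.3]]' 20
python3 -m inch '[[0,0,-0.01,0,0,0,0.3],[0,0,-0.02,0,0,0,0.2],[0,0,-0.03,0,0,0,0],[0,0,-0.03,0,0,0,0],[0,0,-0.03,0,0,0,0]]'
python3 -m inch '[[-0.02,0,-0.02,0,0,0,0],[-0.02,0,0,0,0,0,0],[-0.02,0,0,0,0,0,0],[0,0,0,0,0,0,0],[0,0,0,0,0,0,0]]'
python3 look.py w8.png
python3 - <<'E'
from h import *
s=grab_frame('side')
w=cv2.imread('pics/w8.png')
cv2.imwrite('pics/c8.png',np.hstack([cv2.resize(w[:,150:410],(350,565)),cv2.copyMakeBorder(cv2.resize(s[150:275,270:440,::-1],(440,324)),0,241,0,0,0)]))
E
```

```text
clock: 13.3
position: [0.6462, -0.0839, 0.035]
tool_rot: [-3.141, -0.0, 1.397]
force: [1.9, 3.6, -1.1]
grip_width: 0.013
finger_force: 58.6
clock: 13.8
position: [0.6461, -0.0846, 0.0351]
tool_rot: [-3.141, 0.0, 1.397]
force: [-0.1, 0.3, 0.1]
grip_width: 0.0596
finger_force: 0.0
clock: 14.3
position: [0.6461, -0.0844, 0.1571]
tool_rot: [3.141, -0.0, 1.397]
force: [-0.3, -0.1, 0.6]
grip_width: 0.085
finger_force: 0.0
clock: 14.8
position: [0.6358, -0.1436, 0.1757]
tool_rot: [3.141, -0.0, 1.396]
force: [1.0, 1.4, 0.3]
grip_width: 0.0852
finger_force: 0.0
14.8 [ 0.6358 -0.1436  0.1757] [ 3.141 -0.     1.396] [ 0.36  0.64 -0.36  1.56  0.26  0.98 -0.25] [1.  1.4 0.3] 0.0852
grip_block 0.81 [277.3 119.3] [ 0.6459 -0.0823  0.04  ]
post 0.66 [282.6 165.1] [ 0.6434 -0.1205  0.022 ]
```

View pics/c8.png

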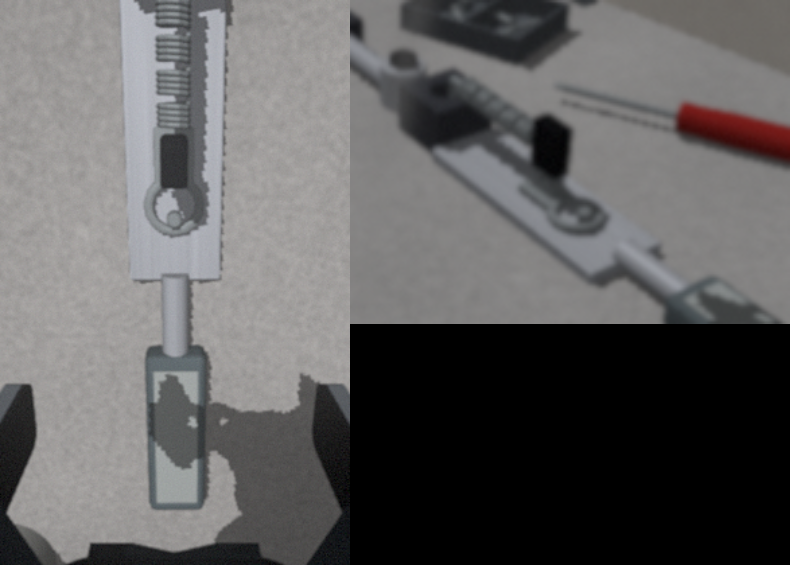

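The eye lies flat around the post, with the post against its far inner edge at crop (174,219). The stretched coil runs into the hole block and the gripper is clear, so I'll hand in.

```bash
python3 -c "
from workcell import bot; print(bot.job_done())"
```

```text
the job is handed in; nothing more can be done
None
```

The long spring is refitted: the leg went into the hole first and stayed there, the eye lies flat over the far post, and the gripper is clear; I handed the job in at about 15 s (result not shown).

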